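# Spread the heaped fossil casts in the drying tray

## Task

Slide the clear hand guard of the drying station all the way open, then spread the five heaped plaster fossil casts over the whole green tray in one even layer: all lying flat on the tray floor, at least 3 cm of clear space between any two, and at least one in every quarter of the tray. Then slide the guard fully shut again. Do not bump the lamp bar above the tray, and leave the clay tub, the glove box and the modelling tool where they are.

Things in the scene. Friction and masses are not known exactly. Their poses are not given: they have to be found in the camera images.
- dryer: fixed drying station. Origin: table level under the tray's centre; x away from the robot, y along the guard's track, z up. Green open tray, inside 190 (x) by 270 mm (y), floor at z = 12 mm, rim 6 mm thick, its top at z = 24. Posts 18 x 14 mm at x = 30, y = -172 and 172 mm carry the lamp bar. Guard track 10 mm high at x = -125, from y = -158 to 482 mm
- lamp: red lamp bar, fixed, crossing over the tray along the dryer's y: 40 mm wide (x), 370 mm long, 34 mm high. Origin: centre of its underside, 225 mm above the table, 30 mm beyond (+x) the tray's middle. It leaves no room for an upright gripper over the middle and rear of the tray
- guard (a joint): sliding hand guard on its track in front of the tray: m moved towards the dryer's +y (the robot's left); 0 = fully shut (in front of the tray), 0.32 = fully open; rubs with about 2 N and stays where it is left
- guard_knob (a point): middle of the black square knob (24 x 24 mm, 45 mm tall) on top of the guard at mid-width; this point is 19 mm below the knob's top, 170 mm above the table. The guard is an upright clear pane in an orange frame, 10 mm thick, 280 mm wide along y, 144 mm high
- cast1: off-white cast plaster fossil disc, a solid cylinder 34 mm across and 24 mm high with a spiral on its upper face, about 40 g. Origin: centre of its underside, z up. At the start it lies on the tray floor in the heap
- cast2: off-white cast plaster fossil disc, a solid cylinder 34 mm across and 24 mm high with a spiral on its upper face, about 40 g. Origin: centre of its underside, z up. At the start it lies on the tray floor in the heap
- cast3: off-white cast plaster fossil disc, a solid cylinder 34 mm across and 24 mm high with a spiral on its upper face, about 40 g. Origin: centre of its underside, z up. At the start it lies on the tray floor in the heap
- cast4: off-white cast plaster fossil disc, a solid cylinder 34 mm across and 24 mm high with a spiral on its upper face, about 40 g. Origin: centre of its underside, z up. At the start it lies on the tray floor in the heap
- cast5: off-white cast plaster fossil disc, a solid cylinder 34 mm across and 24 mm high with a spiral on its upper face, about 40 g. Origin: centre of its underside, z up. At the start it lies on top of the heap
- tub: white round plastic tub of brown clay lumps, bystander, 120 mm across the rim, 100 mm high. Origin: centre of its underside
- glovebox: blue and white glove box, bystander, 120 x 220 x 75 mm high. Origin: centre of its underside
- modeller: wooden modelling tool lying on the table, bystander, 170 mm long (its x), 16 mm wide, 14 mm high. Origin: under its middle
Mind the look-alikes: they are no part of the job. Leave any yellow look-alike of the cast5 alone.

How it is judged (in metres and radians):
On the way, in this order (a step that is already met when the one before it is completed fails the run):
1. the guard is slid all the way open (value of joint guard above 0.3 m), for 0.2 s.
2. the five casts lie flat on the tray floor in one even layer, 3 cm clear of each other, some in every quarter of the tray, with the guard still open (x of cast1 in the frame of dryer between -0.095 and 0.095 m and y of cast1 in the frame of dryer between -0.135 and 0.135 m and z of each of cast1, cast2, cast3, cast4, cast5 in the frame of dryer below 0.018 m and angle between each of cast1, cast2, cast3, cast4, cast5's own z axis and vertical below 0.15 rad and horizontal distance between cast1 and cast2 above 0.0625 m and horizontal distance between each of cast1, cast2 and cast3 above 0.0625 m and horizontal distance between each of cast1, cast2, cast3 and cast4 above 0.0625 m and horizontal distance between each of cast1, cast2, cast3, cast4 and cast5 above 0.0625 m and x of cast2 in the frame of dryer between -0.095 and 0.095 m and y of cast2 in the frame of dryer between -0.135 and 0.135 m and x of cast3 in the frame of dryer between -0.095 and 0.095 m and y of cast3 in the frame of dryer between -0.135 and 0.135 m and x of cast4 in the frame of dryer between -0.095 and 0.095 m and y of cast4 in the frame of dryer between -0.135 and 0.135 m and x of cast5 in the frame of dryer between -0.095 and 0.095 m and y of cast5 in the frame of dryer between -0.135 and 0.135 m and ((x of cast1 in the frame of dryer above 0 m and y of cast1 in the frame of dryer above 0 m) or (x of cast2 in the frame of dryer above 0 m and y of cast2 in the frame of dryer above 0 m) or (x of cast3 in the frame of dryer above 0 m and y of cast3 in the frame of dryer above 0 m) or (x of cast4 in the frame of dryer above 0 m and y of cast4 in the frame of dryer above 0 m) or (x of cast5 in the frame of dryer above 0 m and y of cast5 in the frame of dryer above 0 m)) and ((x of cast1 in the frame of dryer above 0 m and y of cast1 in the frame of dryer below 0 m) or (x of cast2 in the frame of dryer above 0 m and y of cast2 in the frame of dryer below 0 m) or (x of cast3 in the frame of dryer above 0 m and y of cast3 in the frame of dryer below 0 m) or (x of cast4 in the frame of dryer above 0 m and y of cast4 in the frame of dryer below 0 m) or (x of cast5 in the frame of dryer above 0 m and y of cast5 in the frame of dryer below 0 m)) and ((x of cast1 in the frame of dryer below 0 m and y of cast1 in the frame of dryer above 0 m) or (x of cast2 in the frame of dryer below 0 m and y of cast2 in the frame of dryer above 0 m) or (x of cast3 in the frame of dryer below 0 m and y of cast3 in the frame of dryer above 0 m) or (x of cast4 in the frame of dryer below 0 m and y of cast4 in the frame of dryer above 0 m) or (x of cast5 in the frame of dryer below 0 m and y of cast5 in the frame of dryer above 0 m)) and ((x of cast1 in the frame of dryer below 0 m and y of cast1 in the frame of dryer below 0 m) or (x of cast2 in the frame of dryer below 0 m and y of cast2 in the frame of dryer below 0 m) or (x of cast3 in the frame of dryer below 0 m and y of cast3 in the frame of dryer below 0 m) or (x of cast4 in the frame of dryer below 0 m and y of cast4 in the frame of dryer below 0 m) or (x of cast5 in the frame of dryer below 0 m and y of cast5 in the frame of dryer below 0 m)) and value of joint guard above 0.2 m), for 0.2 s.
At the end, for the whole second after the job is handed in: Guard within 12 mm of shut. All five at rest in the tray, flat (0.15 rad) on its floor, none on another, centres at least 62.5 mm apart pairwise (3 cm clear), and each quarter of the tray (split by its centre lines) holds at least one cast centre (x of cast1 in the frame of dryer between -0.095 and 0.095 m and y of cast1 in the frame of dryer between -0.135 and 0.135 m and z of each of cast1, cast2, cast3, cast4, cast5 in the frame of dryer below 0.018 m and angle between each of cast1, cast2, cast3, cast4, cast5's own z axis and vertical below 0.15 rad and horizontal distance between cast1 and cast2 above 0.0625 m and horizontal distance between each of cast1, cast2 and cast3 above 0.0625 m and horizontal distance between each of cast1, cast2, cast3 and cast4 above 0.0625 m and horizontal distance between each of cast1, cast2, cast3, cast4 and cast5 above 0.0625 m and x of cast2 in the frame of dryer between -0.095 and 0.095 m and y of cast2 in the frame of dryer between -0.135 and 0.135 m and x of cast3 in the frame of dryer between -0.095 and 0.095 m and y of cast3 in the frame of dryer between -0.135 and 0.135 m and x of cast4 in the frame of dryer between -0.095 and 0.095 m and y of cast4 in the frame of dryer between -0.135 and 0.135 m and x of cast5 in the frame of dryer between -0.095 and 0.095 m and y of cast5 in the frame of dryer between -0.135 and 0.135 m and ((x of cast1 in the frame of dryer above 0 m and y of cast1 in the frame of dryer above 0 m) or (x of cast2 in the frame of dryer above 0 m and y of cast2 in the frame of dryer above 0 m) or (x of cast3 in the frame of dryer above 0 m and y of cast3 in the frame of dryer above 0 m) or (x of cast4 in the frame of dryer above 0 m and y of cast4 in the frame of dryer above 0 m) or (x of cast5 in the frame of dryer above 0 m and y of cast5 in the frame of dryer above 0 m)) and ((x of cast1 in the frame of dryer above 0 m and y of cast1 in the frame of dryer below 0 m) or (x of cast2 in the frame of dryer above 0 m and y of cast2 in the frame of dryer below 0 m) or (x of cast3 in the frame of dryer above 0 m and y of cast3 in the frame of dryer below 0 m) or (x of cast4 in the frame of dryer above 0 m and y of cast4 in the frame of dryer below 0 m) or (x of cast5 in the frame of dryer above 0 m and y of cast5 in the frame of dryer below 0 m)) and ((x of cast1 in the frame of dryer below 0 m and y of cast1 in the frame of dryer above 0 m) or (x of cast2 in the frame of dryer below 0 m and y of cast2 in the frame of dryer above 0 m) or (x of cast3 in the frame of dryer below 0 m and y of cast3 in the frame of dryer above 0 m) or (x of cast4 in the frame of dryer below 0 m and y of cast4 in the frame of dryer above 0 m) or (x of cast5 in the frame of dryer below 0 m and y of cast5 in the frame of dryer above 0 m)) and ((x of cast1 in the frame of dryer below 0 m and y of cast1 in the frame of dryer below 0 m) or (x of cast2 in the frame of dryer below 0 m and y of cast2 in the frame of dryer below 0 m) or (x of cast3 in the frame of dryer below 0 m and y of cast3 in the frame of dryer below 0 m) or (x of cast4 in the frame of dryer below 0 m and y of cast4 in the frame of dryer below 0 m) or (x of cast5 in the frame of dryer below 0 m and y of cast5 in the frame of dryer below 0 m)) and linear speed of each of cast1, cast2, cast3, cast4, cast5 below 0.02 m/s and value of joint guard below 0.012 m); the robot touches nothing.
It fails at once if the clay tub is shifted by more than 25 mm (distance of tub from where it was at the start of the episode above 0.025 m).
It fails at once if the glove box is shifted by more than 25 mm (distance of glovebox from where it was at the start of the episode above 0.025 m).
It fails at once if the modelling tool is shifted by more than 25 mm (distance of modeller from where it was at the start of the episode above 0.025 m).
It fails at once if the lamp bar is bumped (over 8 N) (contact force between lamp and anything else above 8 N).
It also fails if it takes over 72 s, if anything falls off the work surface, if the arm or the gripper's body presses on something with over 40 N, if the wrist force passes 120 N, or if a joint passes its speed limit or range.

## Robot

A 6-joint arm with a two-finger parallel gripper is mounted at the origin on the work surface. World frame = base frame: x ahead of the robot, y to its left, z up, the work surface at z = 0. Lengths are in mm, angles in rad, forces in N, time in s.
With the tool pointing down it reaches from about 350 to 775 mm from the base axis. Payload 7.3 kg.
Tool frame: the origin (TCP) lies on the centre line of the jaws, within the pads' length; the fingertips stand 14 mm ahead of it and the grasp point (between the pads) lies 5 mm behind it; z points along the fingers, y is the line along which they close (so a half turn about z gives the same grasp; the last joint's range is limited). The gripper opens to 92 mm and grips with 3 to 60 N. Pads are 19 mm wide; open, the fingers measure 130 mm over their backs; the gripper's body (75 mm by 190 mm) begins 47 mm behind the grasp point.
Start: joints at [-1.489, 0.342, 1.524, -0, 1.275, -0.146], TCP at [118.585, -511.45, 240.741] pointing down, gripper open.
Joint ranges: [-2.53, 2.53], [-0.77, 2.02], [0.04, 2.7], [-1, 4.14], [0.28, 2.66], [-3.11, 3.11]. Speed limits (rad/s): [2.57, 2.57, 3.14, 3.14, 3.14, 3.14].

## Interface

Orientations are given as [roll, pitch, yaw] about the fixed x, y, z axes, in that order (R = Rz(yaw) Ry(pitch) Rx(roll)).
In Python, from plant import get_obs, capture, bot, spot_in, trace, pinpoint gives the robot as it stands.
- The arm moves only by the tool play_rows, never from a script. Its argument "rows" is a list of rows, each a list of 2 entries, a list of its own where there are three numbers: the shift along the world's x, y, z in units of 3 cm (1.0 is 3 cm), then the turn, a rotation vector about the world's x, y, z in units of 8 degrees (1.0 is 8 degrees). A call has 1 to 12 rows; each row shifts and turns the commanded pose from where the row before left it; what a row does not reach is not made up. A row lasts 1/8 s, in which the tool goes at most 62.5 mm and 10.7 degrees, less where a joint would pass 70% of its speed; a pose out of reach is approached as far as the arm can. A call with a number of a shift or a turn outside -1 to 1 is refused whole. A call with a gripper value outside its range is refused whole. "hand" is the opening, from -1 (shut) to 1 (fully open), set as the call begins (left out, the last holds). The fingers move at their own pace and stop on an object; the grip force is fixed at half the most. Time passes only in rows, so rows that do not move let the fingers close. It gives the time, the measured TCP pose, the force, the opening and the grip force at its end, in the units of the state.
- get_obs(): the state, without advancing time (a new reading comes with each control period).
- capture(name): name is "scene" or "top" or "wrist"; returns a dict with "frame" (420x560x3 uint8, red, green, blue), "fov_y" (degrees; the focal length in pixels is half the picture's height over the tangent of half this angle, whatever the lens; pixels are square), "cx", "cy" (the principal point, pixels), "rvec" (rotation vector, rad) and "tvec" (3), from world to camera coordinates, as OpenCV has them; the wrist camera has in their place "hand_eye" (4x4, takes a point from camera to tool coordinates, whose origin is the TCP and whose axes are the flange's). Camera axes: x right, y down, z forward; pixel columns grow to the right and rows downward; lengths in mm; the calibration is good to about 2 mm. A picture is of the moment at which its call begins: read the wrist's pose just before it. There is no depth.
- bot.close_job(): hands the job in; it is judged then, once.
Trained networks look in the newest picture that a camera, given by its name, has taken for a name from the list of things; names that differ only in an ending like _2 or _b are one class to them, and where a whole thing is asked for, a point or a joint stands for the part that bears it (a point fixed in the world has none). Each returns a list of dicts, best first, with "p" (0 to 1); they miss things now and then, are a little off and sometimes report something else, mostly with a low value. They report only what shows in the picture. A call takes as long as a camera call. They do not tell look-alikes from the thing itself.
- spot_in(query, camera): "at" ([row, column] in pixels, amid what is visible of it).
- trace(query, camera): "mask" (420x560 bool, what is visible of it) and "at" ([row, column] in pixels, amid what is visible of it).
- pinpoint(query, camera): "at" ([row, column] in pixels: a listed point, or the origin of a listed thing).
The state is a dict: "time": time; "joint_positions": joint angles; "dq": joint speeds; "tau": joint torques, N m; "tool_pos": TCP position; "tcp_rot": TCP orientation; "contact_force": force on the tool from outside, world axes, zero at the start; "moment": the same for the moment, N m; "grip_width": finger opening in mm; "finger_force": force on a finger pad.
Only numpy, scipy, OpenCV 4.12 (cv2) and the standard library are available. Lean on these libraries where they do the work, as an engineer would, in place of code of your own. Each camera call takes 0.05 s, during which the arm holds its last target. There are 200 camera calls.

## Working session

There is one attempt and no reset: what is moved stays moved. The work goes in short steps, Python scripts to look and compute and a tool call to move; the robot and the scene stay as the last step left them, time stands still between calls to the robot, and variables do not carry over. Pictures are saved under pics/ and viewed, at most 10 in all, crops included, and the job is handed in when it is done.

Besides the shell and the picture viewer there is one more tool, called after ">>>" as a command line: name --argument value ..., lists and objects as JSON in quotes. play_rows: Moves the arm, as the interface text tells. Shifts and turns lie within -1 to 1; 1 stands for 3 cm of shift or 8 degrees of turn. Its arguments: {"type":"object","properties":{"rows":{"type":"array"},"hand":{"type":"number"}},"required":["rows"]}

```bash
ls; mkdir -p pics; cat > h.py <<'E'
import numpy as np, cv2
from plant import get_obs, capture, bot, spot_in, trace, pinpoint
from scipy.spatial.transform import Rotation as R
def cam(name):
    o=get_obs(); c=capture(name)
    f=210/np.tan(np.radians(c['fov_y'])/2)
    K=np.array([[f,0,c['cx']],[0,f,c['cy']],[0,0,1]])
    if 'rvec' in c and c['rvec'] is not None:
        Rm=cv2.Rodrigues(np.array(c['rvec'],float))[0]; t=np.array(c['tvec'],float).ravel()
    else:
        H=np.array(c['hand_eye']); T=np.eye(4); T[:3,:3]=R.from_euler('xyz',o['tcp_rot']).as_matrix(); T[:3,3]=o['tool_pos']
        M=np.linalg.inv(T@H); Rm=M[:3,:3]; t=M[:3,3]
    return c['frame'],K,Rm,t
def ray(at,z,C):
    _,K,Rm,t=C
    d=Rm.T@np.linalg.inv(K)@np.array([at[1],at[0],1.]); o=-Rm.T@t
    return (o+d*(z-o[2])/d[2])
def proj(P,C):
    _,K,Rm,t=C
    p=K@(Rm@np.array(P,float)+t); return p[:2]/p[2]
def save(n,f,s=1):
    cv2.imwrite('pics/'+n,cv2.resize(f[...,::-1],None,fx=s,fy=s))
E
python3 - <<'E'
from h import *
ims=[]
for n in ['scene','top']:
    C=cam(n); save(n+'0.png',C[0],1.4)
    print(n,'cam at',(-C[2].T@C[3]).round())
    for q,z in [('dryer',0),('lamp',225),('guard_knob',170),('tub',0),('glovebox',0),('modeller',0),('cast1',12),('cast5',36)]:
        for d in pinpoint(q,n)[:6]:
            print(n,q,round(d['p'],2),np.round(d['at']),ray(d['at'],z,C).round())
E
```

```text
pics
scene cam at [1274. -486.  653.]
scene dryer 0.88 [269. 248.] [ 559. -150.    0.]
scene lamp 0.93 [199. 254.] [ 594. -138.  225.]
scene guard_knob 0.95 [192. 226.] [ 431. -139.  170.]
scene tub 0.58 [340. 123.] [ 622. -483.    0.]
scene glovebox 0.69 [247. 430.] [751. 326.   0.]
scene modeller 0.49 [254. 144.] [ 342. -364.    0.]
scene cast1 0.74 [311. 285.] [ 745. -153.   12.]
scene cast1 0.69 [252. 253.] [ 514. -111.   12.]
scene cast1 0.68 [266. 270.] [ 593. -102.   12.]
scene cast1 0.63 [271. 255.] [ 585. -144.   12.]
scene cast1 0.54 [257. 259.] [ 541. -107.   12.]
scene cast1 0.43 [261. 244.] [ 537. -150.   12.]
scene cast5 0.74 [311. 285.] [ 765. -165.   36.]
scene cast5 0.69 [252. 253.] [ 542. -125.   36.]
scene cast5 0.68 [266. 270.] [ 618. -117.   36.]
scene cast5 0.63 [271. 255.] [ 611. -157.   36.]
scene cast5 0.54 [257. 259.] [ 569. -122.   36.]
scene cast5 0.43 [261. 244.] [ 565. -162.   36.]
top cam at [ 506.  -70. 1132.]
top dryer 0.95 [209. 295.] [ 561. -151.    0.]
top lamp 0.74 [193. 299.] [ 587. -146.  225.]
top guard_knob 0.59 [254. 297.] [ 440. -143.  170.]
top tub 0.63 [187. 405.] [ 623. -484.    0.]
top glovebox 0.76 [146. 131.] [753. 331.   0.]
top glovebox 0.71 [208. 293.] [ 565. -146.    0.]
top modeller 0.56 [285. 371.] [ 334. -375.    0.]
top cast1 0.65 [151. 290.] [ 732. -138.   12.]
top cast1 0.63 [206. 295.] [ 569. -152.   12.]
top cast1 0.63 [220. 299.] [ 527. -164.   12.]
top cast1 0.53 [199. 280.] [ 589. -107.   12.]
top cast1 0.5 [213. 289.] [ 550. -134.   12.]
top cast1 0.4 [216. 284.] [ 539. -118.   12.]
top cast5 0.65 [151. 290.] [ 728. -137.   36.]
top cast5 0.63 [206. 295.] [ 568. -150.   36.]
top cast5 0.63 [220. 299.] [ 526. -162.   36.]
top cast5 0.53 [199. 280.] [ 587. -106.   36.]
top cast5 0.5 [213. 289.] [ 549. -133.   36.]
top cast5 0.4 [216. 284.] [ 538. -117.   36.]
```

```bash
python3 - <<'E'
from h import *
a=cv2.imread('pics/top0.png');b=cv2.imread('pics/scene0.png')
A=cv2.resize(a[170:420,290:540],(400,400),interpolation=2); B=cv2.resize(b[220:470,220:470],(400,400),interpolation=2)
cv2.imwrite('pics/crop0.png',np.hstack([A,B]))
E
```

```text
(no output)
```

View pics/top0.png

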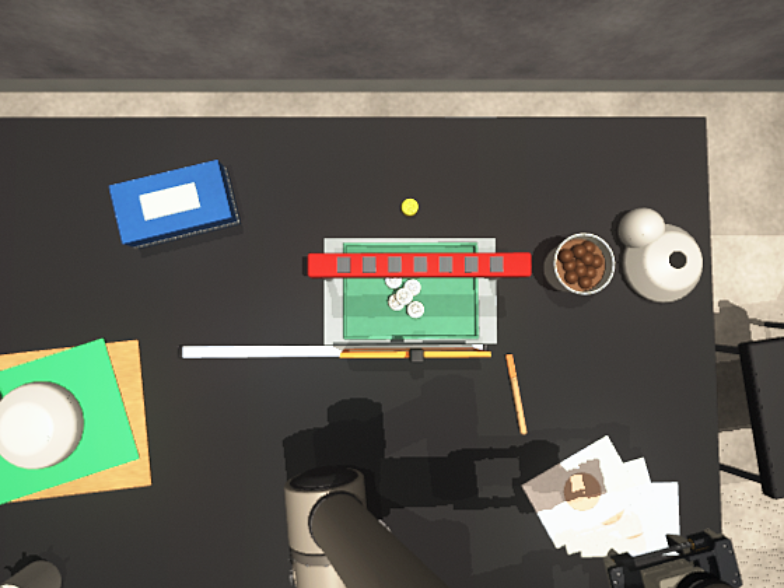

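View pics/crop0.png

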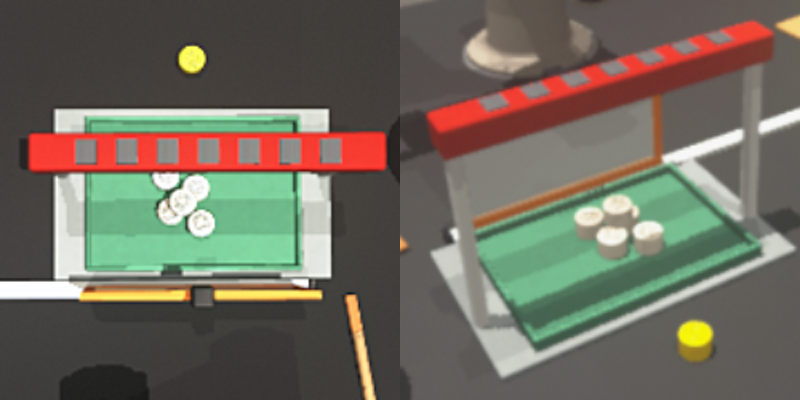

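The top view shows the heap at about rows 280–310, columns 393–415. One cast is half under the red lamp bar. The guard is shut, with its knob at (355,417). The yellow look-alike sits behind the tray at (207,410).

```bash
python3 - <<'E'
from h import *
o=get_obs(); print(o['tcp_rot'],o['tool_pos'],o['grip_width'],o['time'])
print(R.from_euler('xyz',o['tcp_rot']).as_matrix().round(3))
C=cam('wrist'); print('cam',(-C[2].T@C[3]).round()-np.array(o['tool_pos']))
for n in ['top','scene']:
    C=cam(n)
    print(n,[ (d['p'],ray(d['at'],170,C).round(1)) for d in pinpoint('guard_knob',n)[:1]])
    m=trace('lamp',n)[0]['mask'].astype(np.uint8)
    if n=='top':
        b=cv2.boxPoints(cv2.minAreaRect(cv2.findNonZero(m)))
        print([ray(p[::-1],259,C).round(1) for p in b])
    m=trace('dryer',n)[0]['mask']
    f=C[0].astype(int)
    g=((f[...,1]>f[...,0]+25)&(f[...,1]>f[...,2]+15)).astype(np.uint8)
    k,l,s,c=cv2.connectedComponentsWithStats(g)
    for i in range(1,k):
        if s[i][4]>300:
            b=cv2.boxPoints(cv2.minAreaRect(cv2.findNonZero((l==i).astype(np.uint8))))
            print(s[i],[ray(p[::-1],24,C)[:2].round(0) for p in b])
E
```

```text
[ 3.14141777e+00 -5.70482323e-06  2.27835437e-01] [ 118.60816806 -511.46616476  240.76264478] 91.9381792534531 0.9
[[ 0.974  0.226  0.   ]
 [ 0.226 -0.974 -0.   ]
 [ 0.     0.    -1.   ]]
cam [ 77.39183194  17.46616476 144.23735522]
top [(0.92, array([ 436.4, -137.1,  170. ]))]
[array([ 444.9, -283.3,  259. ]), array([ 447.1, -297.2,  259. ]), array([ 318.2, -316.9,  259. ]), array([ 316. , -303.1,  259. ])]
[245 173  97   8 682] [array([666.,  -6.]), array([ 664., -287.]), array([ 643., -287.]), array([646.,  -5.])]
[ 245  198   97   45 3713] [array([593.,  -5.]), array([ 590., -286.]), array([ 462., -283.]), array([465.,  -4.])]
[   0  241   99  120 5185] [array([385., 768.]), array([476., 485.]), array([231., 403.]), array([144., 685.])]
scene [(0.94, array([ 431.2, -139.2,  170. ]))]
[ 339  146   98   46 1342] [array([286., 372.]), array([ -4., 668.]), array([396., 784.]), array([584., 501.])]
[ 191  230  127   81 4694] [array([ 468., -279.]), array([446.,  84.]), array([684., -13.]), array([ 673., -305.])]
```

>>> play_rows --rows '[[[0.5,0.59,0],[0,0,1]],[[0.5,0.59,0],[0,0,1]],[[0.5,0.59,0],[0,0,1]],[[0.5,0.59,0],[0,0,1]],[[0.5,0.59,0],[0,0,1]],[[0.5,0.59,0],[0,0,1]],[[0.5,0.59,0],[0,0,1]],[[0.5,0.59,0],[0,0,1]],[[0.5,0.59,0],[0,0,1]],[[0.5,0.59,0],[0,0,1]],[[0.5,0.59,0],[0,0,1]],[[0.5,0.59,0],[0,0,1]]]'

```text
time: 2.85
tool_pos: [299.1, -298.5, 240.9]
tcp_rot: [3.141, 0.0, 1.908]
contact_force: [0.3, -0.4, 0.2]
grip_width: 91.8
finger_force: 0.0
```

>>> play_rows --rows '[[[0.5,0.59,0],[0,0,1]],[[0.5,0.59,0],[0,0,1]],[[0.5,0.59,0],[0,0,1]],[[0.5,0.59,0],[0,0,1]],[[0.5,0.59,0],[0,0,1]],[[0.5,0.59,0],[0,0,1]],[[0.5,0.59,0],[0,0,1]],[[0.5,0.59,0],[0,0,1]],[[0.5,0.5,0],[0,0,0.87]],[[0,0,0],[0,0,0]]]'

```text
time: 4.1
tool_pos: [434.1, -141.8, 240.7]
tcp_rot: [3.141, 0.0, -3.14]
contact_force: [-0.1, -0.3, -0.5]
grip_width: 91.6
finger_force: 0.0
```

>>> play_rows --rows '[[[0.07,0,-0.85],[0,0,0]],[[0,0,-0.85],[0,0,0]],[[0,0,-0.7],[0,0,0]],[[0,0,0],[0,0,0]]]'

```text
time: 4.6
tool_pos: [434.4, -142.6, 167.7]
tcp_rot: [3.14, -0.003, 3.139]
contact_force: [-0.1, -0.1, 0.6]
grip_width: 91.7
finger_force: 0.0
```

>>> play_rows --hand -1 --rows '[[[0,0,0],[0,0,0]],[[0,0,0],[0,0,0]],[[0,0,0],[0,0,0]],[[0,0,0],[0,0,0]],[[0,0,0],[0,0,0]],[[0,0,0],[0,0,0]]]'

```text
time: 5.35
tool_pos: [435.7, -142.4, 168.8]
tcp_rot: [3.141, 0.0, -3.141]
contact_force: [0.4, -0.2, 0.2]
grip_width: 36.2
finger_force: 0.0
```

>>> play_rows --rows '[[[0,0,0],[0,0,0]],[[0,0,0],[0,0,0]],[[0,0.3,0],[0,0,0]],[[0.01,0.7,0],[0,0,0]],[[0.01,0.9,0],[0,0,0]],[[0.01,0.9,0],[0,0,0]],[[0.01,0.9,0],[0,0,0]],[[0.01,0.9,0],[0,0,0]],[[0.01,0.9,0],[0,0,0]],[[0.01,0.9,0],[0,0,0]],[[0.01,0.9,0],[0,0,0]],[[0.01,0.9,0],[0,0,0]]]'

```text
time: 6.85
tool_pos: [437.0, 104.5, 168.7]
tcp_rot: [-3.141, -0.002, -3.141]
contact_force: [-1.9, -3.5, 2.6]
grip_width: 23.9
finger_force: 30.0
```

>>> play_rows --rows '[[[0,0.9,0],[0,0,0]],[[0,0.8,0],[0,0,0]],[[0,0.6,0],[0,0,0]],[[0,0,0],[0,0,0]],[[0,0,0],[0,0,0]]]'

```text
time: 7.48
tool_pos: [437.5, 172.6, 168.7]
tcp_rot: [3.141, -0.002, -3.141]
contact_force: [-5.3, 1.1, 4.2]
grip_width: 24.0
finger_force: 30.0
```

>>> play_rows --hand 0.2 --rows '[[[0,0.1,0],[0,0,0]],[[0,0,0],[0,0,0]],[[0,0,0],[0,0,0]],[[0,0,0.5],[0,0,0]],[[0,0,0.9],[0,0,0]],[[0,0,0.9],[0,0,0]],[[0,-0.95,0],[0,0,0]],[[0,-0.95,0],[0,0,0]],[[0,-0.95,0],[0,0,0]],[[0,-0.95,0],[0,0,0]],[[0,-0.95,0],[0,-0.5,0]],[[0,-0.95,0],[0,-1,0]]]'

```text
time: 8.98
tool_pos: [439.5, 3.1, 237.9]
tcp_rot: [-3.141, 0.214, -3.141]
contact_force: [0.6, 0.3, -0.2]
grip_width: 55.0
finger_force: 0.0
```

>>> play_rows --rows '[[[0.4,-0.95,0],[0,-1,0]],[[0.4,-0.95,0],[0,-1,0]],[[0.4,-0.95,0],[0,-0.25,0]],[[0.5,-0.95,-0.3],[0,0,0]],[[0.3,-1,-0.5],[0,0,0]],[[0,0,0],[0,0,0]]]'

```text
time: 9.72
tool_pos: [498.3, -141.3, 212.7]
tcp_rot: [3.141, 0.522, 3.139]
contact_force: [-0.6, 0.1, 0.6]
grip_width: 55.3
finger_force: 0.0
```

```bash
cat >> h.py <<'E'
def casts(n,zt=36):
    C=cam(n); out=[]
    for d in trace('cast1',n)[:8]:
        ys,xs=np.nonzero(d['mask']); out.append((round(d['p'],2),np.round(d['at']),len(ys)))
    pp=[(round(d['p'],2),np.round(d['at']),ray(d['at'],12,C)[:2].round(),ray(d['at'],36,C)[:2].round()) for d in pinpoint('cast1',n)[:8]]
    return C,out,pp
E
python3 - <<'E'
from h import *
print(get_obs()['tool_pos'],get_obs()['tcp_rot'],get_obs()['joint_positions'])
I=[]
for n in ['wrist','top']:
    C,o,p=casts(n); I.append(C[0])
    for x in p: print(n,*x)
    if n=='top': print('knob',[ray(d['at'],170,C).round() for d in pinpoint('guard_knob',n)[:1]])
save('w1.png',I[0],1.4)
E
```

```text
[ 498.31532633 -141.27526042  212.70073182] [3.14083265 0.52207581 3.13854039] [-0.59196943  0.14802991  2.00401624  0.50944129  0.60562363 -2.5262817 ]
wrist 0.98 [134. 306.] [ 540. -111.] [ 525. -114.]
wrist 0.96 [123. 265.] [ 527. -155.] [ 512. -154.]
wrist 0.82 [158. 270.] [ 570. -150.] [ 552. -149.]
wrist 0.8 [158. 294.] [ 571. -124.] [ 553. -125.]
wrist 0.74 [169. 305.] [ 587. -110.] [ 568. -113.]
wrist 0.62 [241. 275.] [ 725. -146.] [ 694. -146.]
wrist 0.38 [148. 274.] [ 558. -146.] [ 541. -146.]
top 0.65 [212. 286.] [ 553. -125.] [ 552. -124.]
top 0.64 [150. 293.] [ 734. -147.] [ 729. -146.]
top 0.63 [207. 291.] [ 565. -140.] [ 564. -138.]
top 0.56 [221. 298.] [ 525. -161.] [ 524. -159.]
top 0.5 [216. 284.] [ 539. -118.] [ 538. -117.]
top 0.49 [199. 280.] [ 590. -106.] [ 588. -106.]
knob [array([440., 181., 170.])]
```

View pics/w1.png

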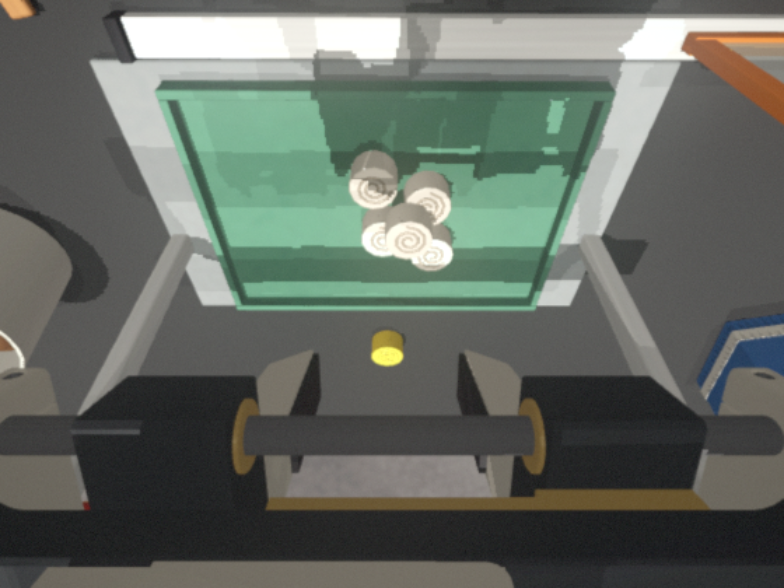

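The wrist view (far side at the bottom) shows cast5 on top at (238,408). The four lower casts are at (187,374), (205,428), (238,382) and (250,432), and the guard is open at the upper right.

>>> play_rows --rows '[[[0.2,0.1,-0.8],[0,0,0]],[[0.3,0.1,-0.9],[0,0,0]],[[0.3,0.1,-0.9],[0,0,0]],[[0.3,0.1,-0.9],[0,0,0]],[[0.3,0.1,-0.9],[0,0,0]],[[0.3,0.04,-0.9],[0,0,0]],[[0,0,0],[0,0,0]]]'

```text
time: 10.95
tool_pos: [550.8, -127.3, 60.1]
tcp_rot: [3.127, 0.516, -3.141]
contact_force: [-0.3, 0.2, -0.0]
grip_width: 54.8
finger_force: 0.0
```

```bash
python3 -c "
from h import *
o=get_obs();print(o['tool_pos'],o['joint_positions'],o['grip_width'])"
```

```text
[ 550.81581949 -127.25377338   60.05055455] [-0.49969988  0.50249671  2.05347663  1.10462544  0.28294472 -3.10395672] 54.76737566638755
```

>>> play_rows --rows '[[[0,0,0],[0,0.6,0]],[[0,0,0],[0,0.6,0]],[[0,0,0],[0,0,0]]]'

```text
time: 11.32
tool_pos: [553.5, -123.9, 62.9]
tcp_rot: [3.118, 0.409, -3.135]
contact_force: [0.3, 0.0, -1.1]
grip_width: 54.9
finger_force: 0.0
```

```bash
python3 -c "
from h import *
o=get_obs();print(o['tool_pos'],o['tcp_rot'],o['joint_positions'],o['grip_width'])"
```

```text
[ 553.54034892 -123.93946967   62.89401881] [ 3.11848111  0.40910334 -3.13455158] [-0.46545873  0.5024681   1.96070353  0.57931828  0.37706226 -2.55765686] 54.93400488658239
```

>>> play_rows --rows '[[[-0.05,0,-0.28],[-0.16,0.4,0]],[[0,0,0],[0,0,0]]]'

```text
time: 11.58
tool_pos: [551.1, -123.1, 53.1]
tcp_rot: [3.139, 0.352, -3.128]
contact_force: [0.7, 0.1, -0.4]
grip_width: 54.8
finger_force: 0.0
```

>>> play_rows --hand -1 --rows '[[[0,0,0],[0,0,0]],[[0,0,0],[0,0,0]],[[0,0,0],[0,0,0]],[[0,0,0],[0,0,0]]]'

```text
time: 12.08
tool_pos: [550.9, -123.9, 52.9]
tcp_rot: [3.138, 0.35, -3.131]
contact_force: [-1.7, -0.1, 2.6]
grip_width: 33.5
finger_force: 30.0
```

>>> play_rows --rows '[[[0,0,0.5],[0,0,0]],[[0,0,0.6],[0,0,0]],[[-0.45,0.5,0],[0,0,0]],[[-0.5,0.55,0],[0,0,0]],[[-0.45,0.58,0],[0,0,0]],[[0,0,-0.6],[0,0,0]],[[0,0,-0.7],[0,0,0]],[[0,0,-0.4],[0,0,0]],[[0,0,-0.12],[0,0,0]],[[0,0,0],[0,0,0]]]'

```text
time: 13.32
tool_pos: [511.1, -76.4, 35.7]
tcp_rot: [3.134, 0.345, -3.131]
contact_force: [-0.9, -0.6, -0.2]
grip_width: 33.4
finger_force: 30.0
```

>>> play_rows --hand 0.1 --rows '[[[0,0,0],[0,0,0]],[[0,0,0],[0,0,0]],[[0,0,0.3],[0,0,0]],[[0,0,0.9],[0,0,0]],[[0,-0.9,0.3],[0,0,0]],[[0,-0.9,0],[0,0,0]],[[0,-0.8,0],[0,0,0]],[[0,0,0],[0,0,0]]]'

```text
time: 14.32
tool_pos: [510.9, -155.7, 80.4]
tcp_rot: [3.135, 0.345, -3.133]
contact_force: [-0.3, 0.3, 0.1]
grip_width: 50.3
finger_force: 0.0
```

```bash
python3 - <<'E'
from h import *
o=get_obs();print(o['tool_pos'],o['tcp_rot'],o['joint_positions'],o['grip_width'])
for n in ['wrist','top']:
    C,o,p=casts(n)
    for x in p: print(n,*x)
    if n=='wrist': save('w2.png',C[0],1.2)
E
```

```text
[ 510.8991863  -155.72310811   80.38386653] [ 3.13476724  0.34516068 -3.13318427] [-0.54626068  0.43697873  1.97981956  0.4207      0.46734974 -2.47927971] 50.33320990850487
wrist 0.97 [237. 334.] [ 540. -113.] [ 519. -119.]
wrist 0.75 [280. 330.] [ 589. -111.] [ 561. -117.]
wrist 0.71 [263. 285.] [ 568. -149.] [ 543. -151.]
wrist 0.64 [219. 282.] [ 523. -152.] [ 504. -153.]
wrist 0.45 [358. 283.] [ 716. -148.] [ 671. -149.]
top 0.64 [152. 291.] [ 729. -143.] [ 725. -141.]
top 0.59 [206. 296.] [ 570. -153.] [ 569. -151.]
top 0.59 [224. 272.] [516. -82.] [516. -82.]
top 0.47 [217. 282.] [ 538. -112.] [ 537. -111.]
top 0.41 [201. 279.] [ 585. -105.] [ 583. -104.]
top 0.38 [222. 299.] [ 521. -162.] [ 521. -160.]
```

View pics/w2.png

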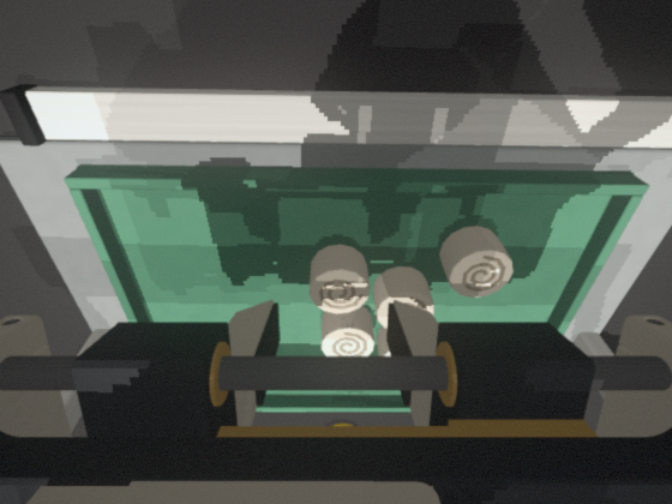

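The wrist view shows cast5 flat at (275,480), clear of the rest. The other four are unshifted on the tray floor.

>>> play_rows --rows '[[[-0.17,0,-0.5],[0,0,0]],[[0,0,-0.6],[0,0,0]],[[0,0,-0.4],[0,0,0]],[[0,0,-0.05],[0,0,0]],[[0,-0.3,0],[0,0,0]],[[0,-0.5,0],[0,0,0]],[[0,-0.5,0],[0,0,0]],[[0.3,0,0],[0,0,0]],[[0,-0.4,0],[0,0,0]],[[0,-0.5,0],[0,0,0]],[[0,-0.1,0],[0,0,0]],[[0,0,0],[0,0,0]]]'

```text
time: 16.12
tool_pos: [514.4, -223.5, 33.4]
tcp_rot: [3.134, 0.344, -3.132]
contact_force: [0.6, 0.5, -0.8]
grip_width: 50.4
finger_force: 0.0
```

```bash
python3 - <<'E'
from h import *
o=get_obs();print(o['tool_pos'],o['tcp_rot'],o['joint_positions'],o['grip_width'])
for n in ['wrist','top']:
    C,o,p=casts(n)
    for x in p: print(n,*x)
E
```

```text
[ 514.36518078 -223.48949489   33.39847631] [ 3.13376612  0.34397419 -3.13174189] [-0.66672115  0.56608962  1.92624234  0.53853176  0.43739452 -2.71519777] 50.411911927786264
wrist 0.89 [250. 533.] [512. -76.] [ 489. -104.]
wrist 0.75 [284. 449.] [ 541. -115.] [ 513. -136.]
wrist 0.64 [288. 332.] [ 545. -189.] [ 516. -196.]
top 0.66 [213. 309.] [ 547. -191.] [ 546. -189.]
top 0.66 [223. 269.] [521. -74.] [520. -74.]
top 0.6 [217. 286.] [ 536. -125.] [ 535. -123.]
top 0.5 [149. 292.] [ 740. -146.] [ 734. -145.]
top 0.49 [206. 295.] [ 568. -151.] [ 567. -149.]
top 0.4 [199. 282.] [ 590. -113.] [ 588. -112.]
```

>>> play_rows --rows '[[[0,0,0.8],[0,0,0]],[[0.1,0.3,0.6],[0,0,0]],[[0.3,0.5,0],[0,0,0]],[[0.25,0.3,0],[0,0,0]],[[0,0,-0.6],[0,0,0]],[[0,0,-0.6],[0,0,0]],[[0,0,-0.25],[0,0,0]],[[0,0,0],[0,0,0]]]'

```text
time: 17.42
tool_pos: [533.9, -190.0, 31.5]
tcp_rot: [3.133, 0.343, -3.131]
contact_force: [0.4, -0.4, -0.6]
grip_width: 50.7
finger_force: 0.0
```

>>> play_rows --hand -1 --rows '[[[0,0,0],[0,0,0]],[[0,0,0],[0,0,0]],[[0,0,0],[0,0,0]],[[0,0,0],[0,0,0]],[[0,0,0.2],[0,0,0]],[[0,0,0],[0,0,0]]]'

```text
time: 18.18
tool_pos: [534.3, -190.4, 38.5]
tcp_rot: [3.135, 0.345, -3.131]
contact_force: [0.7, -0.1, 0.3]
grip_width: 32.6
finger_force: 30.0
```

>>> play_rows --rows '[[[-0.3,-0.3,0.2],[0,0,0]],[[-0.5,-0.4,0],[0,0,0]],[[-0.4,-0.36,0],[0,0,0]],[[0,0,-0.2],[0,0,0]],[[0,0,-0.19],[0,0,0]],[[0,0,0],[0,0,0]]]'

```text
time: 18.92
tool_pos: [498.3, -222.0, 32.1]
tcp_rot: [3.134, 0.344, -3.131]
contact_force: [0.9, -0.6, 1.1]
grip_width: 32.4
finger_force: 30.0
```

>>> play_rows --hand 0.05 --rows '[[[0,0,0],[0,0,0]],[[0,0,0],[0,0,0]],[[0,0,0.4],[0,0,0]],[[0,0,0.9],[0,0,0]],[[0.3,0.9,0.5],[0,0,-0.6]],[[0.3,0.9,0],[0,0,-0.9]],[[0.2,0.9,0],[0,0,-0.9]],[[0,0.2,0],[0,0,0]],[[0,0,0],[0,0,0]]]'

```text
time: 20.05
tool_pos: [519.6, -143.3, 85.9]
tcp_rot: [3.135, 0.341, 2.859]
contact_force: [0.1, 0.2, 0.1]
grip_width: 48.2
finger_force: 0.0
```

```bash
python3 - <<'E'
from h import *
o=get_obs();print(o['tool_pos'],o['tcp_rot'],o['joint_positions'],o['grip_width'])
for n in ['wrist','top']:
    C,o,p=casts(n)
    for x in p: print(n,*x)
    if n=='wrist': save('w3.png',C[0],1.2)
E
```

```text
[ 519.58235904 -143.31333986   85.88299203] [3.13522584 0.34054656 2.85922404] [-0.44605103  0.4252623   1.975611    0.15301824  0.40964474 -1.8658197 ] 48.23145344371139
wrist 0.92 [215. 323.] [ 541. -115.] [ 522. -114.]
wrist 0.88 [346. 326.] [ 716. -146.] [ 674. -141.]
wrist 0.86 [252. 290.] [ 570. -148.] [ 548. -143.]
wrist 0.75 [170. 371.] [513. -78.] [498. -82.]
wrist 0.61 [213. 171.] [ 508. -222.] [ 494. -207.]
wrist 0.55 [258. 340.] [ 589. -111.] [ 564. -110.]
wrist 0.22 [237. 295.] [ 556. -140.] [ 535. -136.]
top 0.6 [206. 293.] [ 569. -145.] [ 567. -143.]
top 0.57 [215. 284.] [ 542. -118.] [ 541. -117.]
top 0.54 [227. 270.] [507. -77.] [507. -77.]
top 0.53 [150. 293.] [ 737. -148.] [ 732. -146.]
top 0.48 [198. 283.] [ 592. -116.] [ 590. -115.]
top 0.4 [223. 322.] [ 517. -231.] [ 517. -227.]
```

View pics/w3.png

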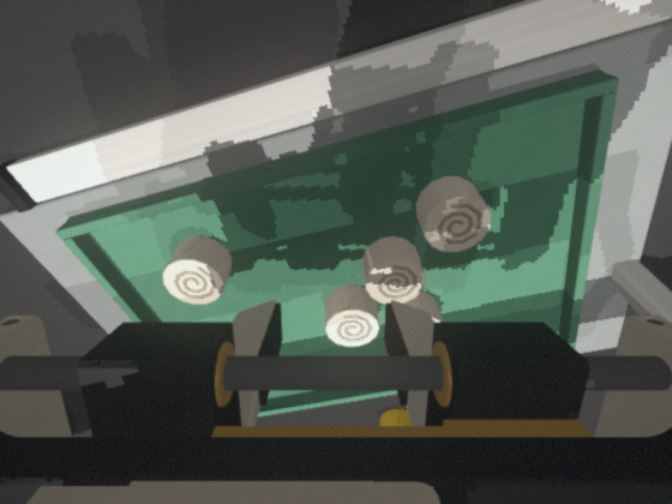

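Casts C at (270,195), D at (270,393), B at (320,350) and E at (215,455) all lie flat, and A is partly hidden at (305,430).

>>> play_rows --rows '[[[0.4,0.5,0],[0,0,-0.5]],[[0.25,0.45,0],[0,0,0]],[[0,0,-0.6],[0,0,0]],[[0,0,-0.7],[0,0,0]],[[0,0,-0.4],[0,0,0]],[[0,0,-0.13],[0,0,0]],[[0,0,0],[0,0,0]]]'

```text
time: 21.22
tool_pos: [540.6, -115.7, 33.0]
tcp_rot: [3.135, 0.339, 2.786]
contact_force: [0.7, -0.5, 0.4]
grip_width: 48.2
finger_force: 0.0
```

>>> play_rows --hand -1 --rows '[[[0,0,0],[0,0,0]],[[0,0,0],[0,0,0]],[[0,0,0],[0,0,0]],[[0,0,0],[0,0,0]],[[0,0,0.2],[0,0,0]],[[0,0,0],[0,0,0]]]'

```text
time: 21.98
tool_pos: [540.1, -115.3, 38.9]
tcp_rot: [3.135, 0.339, 2.786]
contact_force: [0.1, 0.0, -1.4]
grip_width: 33.2
finger_force: 30.0
```

>>> play_rows --rows '[[[0,0,0.8],[0,0,0]],[[-0.3,-0.3,0],[0,0,0]],[[-0.5,-0.5,0],[0,0,0]],[[-0.4,-0.43,0],[0,0,0]],[[0,0,-0.5],[0,0,0]],[[0,0,-0.37],[0,0,0]],[[0,0,-0.12],[0,0,0]],[[0,0,0],[0,0,0]]]'

```text
time: 22.98
tool_pos: [507.1, -153.4, 38.5]
tcp_rot: [3.133, 0.329, 2.787]
contact_force: [-0.6, -0.4, -0.7]
grip_width: 33.5
finger_force: 30.0
```

>>> play_rows --hand 0.05 --rows '[[[0,0,0],[0,0,0]],[[0,0,0],[0,0,0]],[[0,0,0.4],[0,0,0.5]],[[0,0,0.9],[0,0,0.9]],[[0.5,0,0.2],[0,0,0.9]],[[0.5,0,0],[0,0,0.3]],[[0,0,0],[0,0,0]]]'

```text
time: 23.85
tool_pos: [537.5, -153.8, 83.9]
tcp_rot: [3.134, 0.33, -3.134]
contact_force: [-0.3, -0.2, -0.3]
grip_width: 48.2
finger_force: 0.0
```

```bash
python3 - <<'E'
from h import *
o=get_obs();print(o['tool_pos'],o['tcp_rot'],o['joint_positions'],o['grip_width'])
for n in ['wrist','top']:
    C,o,p=casts(n)
    for x in p: print(n,*x)
E
```

```text
[ 537.45840658 -153.81029899   83.88874273] [ 3.13418343  0.32964951 -3.13405344] [-0.50764799  0.46575343  1.90024321  0.34350957  0.51517856 -2.36493234] 48.24865143060035
wrist 0.78 [239. 286.] [ 570. -147.] [ 549. -148.]
wrist 0.73 [163. 278.] [ 505. -154.] [ 493. -154.]
wrist 0.7 [167. 172.] [ 509. -223.] [ 496. -214.]
wrist 0.7 [258. 332.] [ 591. -109.] [ 567. -116.]
wrist 0.7 [344. 284.] [ 715. -146.] [ 675. -147.]
wrist 0.64 [175. 393.] [514. -77.] [501. -88.]
top 0.65 [151. 294.] [ 732. -150.] [ 727. -149.]
top 0.5 [206. 293.] [ 569. -146.] [ 567. -145.]
top 0.49 [199. 280.] [ 590. -107.] [ 588. -106.]
```

>>> play_rows --rows '[[[0.3,0.1,-0.5],[0,0,0]],[[0.28,0.12,-0.6],[0,0,0]],[[0,0,-0.5],[0,0,0]],[[0,0,-0.14],[0,0,0]],[[0,0,0],[0,0,0]]]'

```text
time: 24.78
tool_pos: [553.9, -146.8, 30.8]
tcp_rot: [3.133, 0.328, -3.134]
contact_force: [0.5, 0.2, 0.8]
grip_width: 48.4
finger_force: 0.0
```

>>> play_rows --hand -1 --rows '[[[0,0,0],[0,0,0]],[[0,0,0],[0,0,0]],[[0,0,0],[0,0,0]],[[0,0,0],[0,0,0]],[[0,0,0.2],[0,0,0]],[[0,0,0],[0,0,0]]]'

```text
time: 25.52
tool_pos: [554.3, -146.9, 37.7]
tcp_rot: [3.134, 0.329, -3.134]
contact_force: [0.2, 0.3, -0.9]
grip_width: 29.0
finger_force: 28.9
```

>>> play_rows --rows '[[[0,-0.3,0],[0,0,0]],[[0,-0.5,0],[0,0,0]],[[0.3,-0.5,0],[0,0,0]],[[0.1,-0.2,0],[0,0,0]],[[0,0,-0.19],[0,0,0]],[[0,0,0],[0,0,0]]]'

```text
time: 26.28
tool_pos: [565.7, -191.8, 31.1]
tcp_rot: [3.133, 0.328, -3.134]
contact_force: [-0.3, -0.2, 0.1]
grip_width: 27.8
finger_force: 28.3
```

>>> play_rows --hand 0.1 --rows '[[[0,0,0],[0,0,0]],[[0,0,0],[0,0,0]],[[-0.4,0,0],[0,0,0]],[[-0.6,0,0.6],[0,0,0]],[[-0.6,0.4,0.9],[0,0,0]],[[-0.4,0.8,0.9],[0,0,0]],[[0,0,0.5],[0,0,0]],[[0,0,0],[0,0,0]]]'

```text
time: 27.28
tool_pos: [506.2, -155.9, 119.7]
tcp_rot: [3.135, 0.331, -3.133]
contact_force: [-0.6, -0.6, -0.1]
grip_width: 50.6
finger_force: 0.0
```

```bash
python3 - <<'E'
from h import *
o=get_obs();print(o['tool_pos'],o['tcp_rot'],o['joint_positions'],o['grip_width'])
for n in ['wrist','top','scene']:
    C,o,p=casts(n)
    for x in p: print(n,*x)
    if n=='wrist': save('w4.png',C[0],1.2)
E
```

```text
[ 506.19846821 -155.87390373  119.73256792] [ 3.13488892  0.33070362 -3.13306665] [-0.54710814  0.36318539  1.94141507  0.32802798  0.5815176  -2.37945138] 50.60015139715947
wrist 0.97 [254. 324.] [ 589. -111.] [ 566. -116.]
wrist 0.96 [180. 282.] [ 508. -152.] [ 494. -153.]
wrist 0.95 [185. 372.] [512. -79.] [498. -87.]
wrist 0.85 [248. 240.] [ 581. -190.] [ 559. -187.]
wrist 0.64 [331. 282.] [ 715. -148.] [ 678. -150.]
wrist 0.57 [179. 195.] [ 507. -221.] [ 493. -214.]
top 0.62 [198. 281.] [ 593. -111.] [ 591. -110.]
top 0.57 [203. 309.] [ 578. -193.] [ 576. -190.]
top 0.54 [150. 291.] [ 737. -142.] [ 732. -140.]
top 0.53 [225. 270.] [515. -76.] [515. -76.]
top 0.44 [226. 297.] [ 510. -156.] [ 510. -154.]
scene 0.69 [311. 288.] [ 749. -148.] [ 769. -160.]
scene 0.65 [256. 240.] [ 510. -148.] [ 539. -161.]
scene 0.6 [265. 270.] [587. -98.] [ 613. -113.]
scene 0.58 [264. 216.] [ 508. -218.] [ 536. -228.]
scene 0.57 [248. 267.] [517. -69.] [546. -85.]
scene 0.52 [281. 239.] [ 598. -195.] [ 623. -206.]
```

View pics/w4.png

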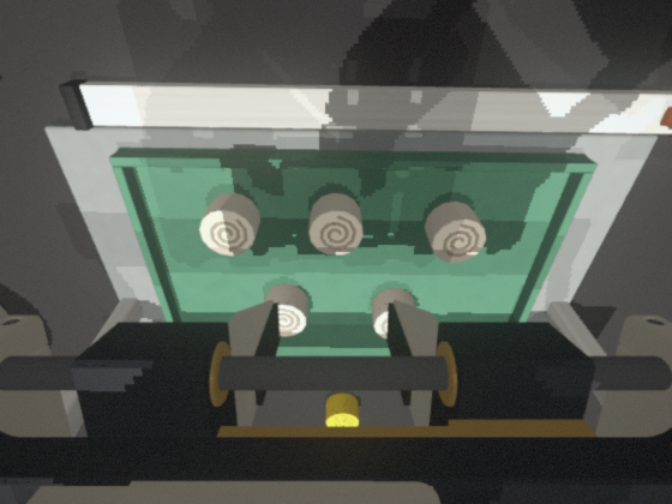

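All five lie flat and well apart: two rear ones at (318,290) and (318,390), three front ones at (230,228), (232,335) and (240,458). Next I close the guard.

>>> play_rows --hand 1 --rows '[[[-0.6,0,0.9],[0,0,0]],[[-0.6,0,1],[0,0.3,0]],[[-0.5,0.3,1],[0,0.7,0]],[[-0.5,0.8,1],[0,0.7,0]],[[0,1,0.1],[0,0.67,0]],[[0,1,0],[0,0,0]],[[0,1,0],[0,0,0]],[[0,1,0],[0,0,0]],[[0,1,0],[0,0,0]],[[0,1,0],[0,0,0]],[[0,1,0],[0,0,0]],[[0,1,0],[0,0,0]]]'

```text
time: 29.22
tool_pos: [440.1, 118.2, 238.4]
tcp_rot: [3.131, -0.003, -3.134]
contact_force: [-0.8, -0.6, 0.1]
grip_width: 91.8
finger_force: 0.0
```

>>> play_rows --rows '[[[0,1,0],[0,0,0]],[[0,1,0],[0,0,0]],[[0,0,0],[0,0,0]]]'

```text
time: 29.6
tool_pos: [439.9, 178.5, 238.2]
tcp_rot: [3.131, -0.003, -3.131]
contact_force: [0.3, -1.2, -0.4]
grip_width: 92.0
finger_force: 0.0
```

```bash
python3 - <<'E'
from h import *
o=get_obs();print(o['tool_pos'],o['tcp_rot'],o['joint_positions'],o['grip_width'])
for n in ['top','scene']:
    C=cam(n); print(n,[(round(d['p'],2),ray(d['at'],170,C).round()) for d in pinpoint('guard_knob',n)[:2]])
E
```

```text
[439.92334664 178.52733261 238.24244159] [ 3.13078775e+00 -2.97401312e-03 -3.13148584e+00] [ 0.21662275  0.25169966  1.66031143  0.01186642  1.23029891 -1.36823124] 91.9554452551597
top [(0.28, array([ 599., -152.,  170.]))]
scene [(0.55, array([449., 167., 170.])), (0.42, array([ 757., -192.,  170.]))]
```

>>> play_rows --rows '[[[-0.07,-0.1,-0.9],[0,0,0]],[[0,0,-0.9],[0,0,0]],[[0,0,-0.52],[0,0,0]],[[0,0,0],[0,0,0]]]'

```text
time: 30.3
tool_pos: [437.5, 173.2, 168.2]
tcp_rot: [3.132, -0.005, -3.136]
contact_force: [0.3, 0.4, -0.1]
grip_width: 91.7
finger_force: 0.0
```

>>> play_rows --hand -1 --rows '[[[0,0,0],[0,0,0]],[[0,0,0],[0,0,0]],[[0,0,0],[0,0,0]],[[0,0,0],[0,0,0]],[[0,0,0],[0,0,0]],[[0,0,0],[0,0,0]],[[0,0,0],[0,0,0]],[[0,0,0],[0,0,0]],[[0,0,0],[0,0,0]]]'

```text
time: 31.42
tool_pos: [438.1, 174.0, 168.9]
tcp_rot: [3.131, -0.003, -3.134]
contact_force: [0.1, -0.6, -0.4]
grip_width: 24.1
finger_force: 30.0
```

>>> play_rows --rows '[[[0,-0.3,0],[0,0,0]],[[-0.01,-0.7,0],[0,0,0]],[[-0.01,-0.9,0],[0,0,0]],[[-0.01,-0.9,0],[0,0,0]],[[-0.01,-0.9,0],[0,0,0]],[[-0.01,-0.9,0],[0,0,0]],[[-0.01,-0.9,0],[0,0,0]],[[-0.01,-0.9,0],[0,0,0]],[[-0.01,-0.9,0],[0,0,0]],[[-0.01,-0.9,0],[0,0,0]],[[-0.01,-0.9,0],[0,0,0]],[[0,-0.7,0],[0,0,0]]]'

```text
time: 32.92
tool_pos: [436.4, -121.2, 169.0]
tcp_rot: [3.131, 0.001, -3.136]
contact_force: [8.8, 2.5, -6.2]
grip_width: 24.0
finger_force: 30.0
```

>>> play_rows --rows '[[[0,-0.5,0],[0,0,0]],[[0,-0.2,0],[0,0,0]],[[0,0,0],[0,0,0]],[[0,0,0],[0,0,0]]]'

```text
time: 33.42
tool_pos: [436.3, -142.1, 169.0]
tcp_rot: [3.133, 0.001, -3.135]
contact_force: [6.3, -1.9, -5.3]
grip_width: 23.9
finger_force: 29.9
```

>>> play_rows --rows '[[[0,-0.1,0],[0,0,0]],[[0,0,0],[0,0,0]],[[0,0,0],[0,0,0]]]'

```text
time: 33.8
tool_pos: [436.2, -142.8, 169.0]
tcp_rot: [3.129, 0.001, -3.135]
contact_force: [7.4, 9.0, -3.0]
grip_width: 24.0
finger_force: 30.0
```

Force rises and the tool stops moving, so the guard is at its end stop. I release it and retreat.

>>> play_rows --hand 0.6 --rows '[[[0,0,0],[0,0,0]],[[0,0,0],[0,0,0]],[[0,0,0],[0,0,0]],[[0,0,0.6],[0,0,0]],[[0,0,0.9],[0,0,0]],[[0,0,1],[0,0,0]],[[-0.3,-0.8,0.5],[0,0,0]],[[-0.3,-1,0],[0,0,0]],[[0,-1,0],[0,0,0]],[[0,-1,0],[0,0,0]],[[0,0,0],[0,0,0]],[[0,0,0],[0,0,0]]]'

```text
time: 35.3
tool_pos: [416.8, -257.4, 258.8]
tcp_rot: [3.13, -0.003, -3.135]
contact_force: [0.1, 0.8, 0.8]
grip_width: 73.6
finger_force: 0.0
```

```bash
python3 - <<'E'
from h import *
I=[]
for n in ['top','scene']:
    C,o,p=casts(n); I.append(C[0])
    for x in p: print(n,*x)
    print('knob',[(round(d['p'],2),ray(d['at'],170,C).round()) for d in pinpoint('guard_knob',n)[:2]])
f=np.hstack([cv2.resize(I[0][120:300,200:380],(400,400)),cv2.resize(I[1][150:330,160:340],(400,400))]); save('end.png',f)
E
```

```text
top 0.68 [228. 297.] [ 505. -155.] [ 505. -153.]
top 0.61 [149. 294.] [ 737. -151.] [ 732. -150.]
top 0.59 [200. 278.] [ 588. -102.] [ 586. -101.]
top 0.54 [205. 310.] [ 572. -196.] [ 570. -193.]
top 0.52 [223. 321.] [ 519. -226.] [ 518. -223.]
top 0.45 [225. 268.] [514. -71.] [514. -71.]
knob [(0.88, array([ 431., -134.,  170.]))]
scene 0.72 [264. 272.] [585. -93.] [ 611. -107.]
scene 0.67 [246. 265.] [506. -68.] [535. -83.]
scene 0.57 [257. 242.] [ 515. -145.] [ 544. -158.]
scene 0.53 [279. 237.] [ 591. -197.] [ 617. -208.]
scene 0.51 [266. 212.] [ 507. -228.] [ 535. -238.]
scene 0.5 [312. 287.] [ 749. -151.] [ 769. -164.]
knob [(0.98, array([ 445., -148.,  170.]))]
```

View pics/end.png

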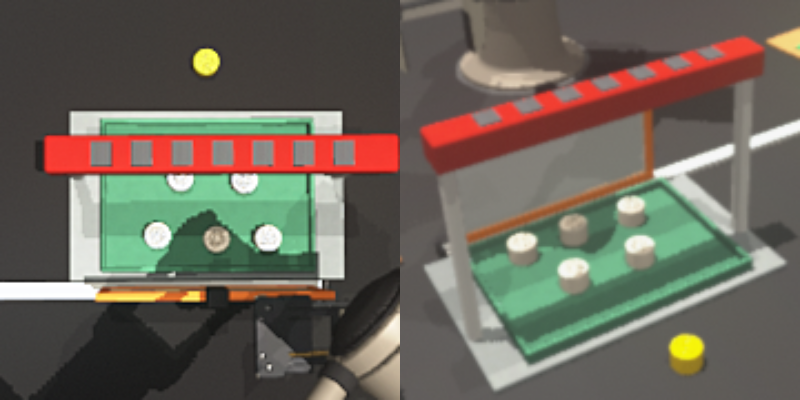

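The casts are spread and the guard is shut. Before handing in, I check the tightest gap, between the middle and right front casts.

```bash
python3 - <<'E'
from h import *
for n in ['top','scene']:
  for k in range(3):
    C=cam(n); P=[]
    for d in trace('cast1',n)[:6]:
        ys,xs=np.nonzero(d['mask']); p=ray((ys.mean(),xs.mean()),26,C)[:2]
        if p[0]<650: P.append(p)
    P=sorted(P,key=lambda p:p[1])
    print(n,[list(p.round()) for p in P]); 
    print(sorted(np.linalg.norm(P[i]-P[j]).round(1) for i in range(len(P)) for j in range(i))[:4])
E
```

```text
top [[np.float64(507.0), np.float64(-224.0)], [np.float64(581.0), np.float64(-193.0)], [np.float64(508.0), np.float64(-155.0)], [np.float64(582.0), np.float64(-110.0)]]
[np.float64(69.0), np.float64(80.8), np.float64(82.4), np.float64(82.9)]
top [[np.float64(581.0), np.float64(-194.0)], [np.float64(583.0), np.float64(-109.0)]]
[np.float64(85.0)]
top [[np.float64(507.0), np.float64(-223.0)], [np.float64(583.0), np.float64(-109.0)]]
[np.float64(137.6)]
scene [[np.float64(511.0), np.float64(-224.0)], [np.float64(587.0), np.float64(-193.0)], [np.float64(513.0), np.float64(-155.0)], [np.float64(590.0), np.float64(-109.0)], [np.float64(515.0), np.float64(-77.0)]]
[np.float64(69.3), np.float64(78.4), np.float64(81.6), np.float64(82.3)]
scene [[np.float64(511.0), np.float64(-222.0)], [np.float64(589.0), np.float64(-193.0)], [np.float64(511.0), np.float64(-156.0)], [np.float64(517.0), np.float64(-79.0)]]
[np.float64(65.8), np.float64(77.5), np.float64(82.4), np.float64(86.5)]
scene [[np.float64(511.0), np.float64(-222.0)], [np.float64(587.0), np.float64(-193.0)], [np.float64(510.0), np.float64(-155.0)], [np.float64(592.0), np.float64(-110.0)]]
[np.float64(67.0), np.float64(82.1), np.float64(83.0), np.float64(86.3)]
```

The smallest spacing comes out at 66–69 mm, above the 62.5 mm needed, so I hand in.

```bash
python3 -c "
from h import *
print(bot.close_job())"
```

```text
the job is handed in; nothing more can be done
None
```

I slid the guard fully open, spread the five casts flat with at least one in every quarter (closest pair about 66–69 mm centre to centre), slid the guard shut to its stop and handed the job in; no verdict was returned.

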